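# Stop the transit logger in a delivered carton

## Task

A chilled delivery has arrived: swing both flaps of the carton open, folding each clearly back past upright, then use the closed fingers to press the large round stop button of the logger inside (not the small square start button) practically all the way in, firmly but without crushing it (stay under about 30 N). Keep it in for at least three seconds and finish while still holding it pressed: do not let go at the end. Both flaps stay open, and the other goods in the carton and on the bench stay where they are.

Things in the scene. Friction and masses are not known exactly. Their poses are not given: they have to be found in the camera images.
- carton: Brown shipping carton, fixed, 330 x 210 mm, 130 mm high to the open rim, walls 5 mm. Origin: centre of its underside, on the bench; x along its 330 mm length, y across, z up. Inside, the flat top of a grey foam bed is 60 mm above the bench; the contents stand on it. Each long side carries a top flap; the flaps do not meet in the middle.
- flap_left (a joint): Angle (rad) of the flap on the carton's +y side; hinge line at carton y = +105 mm, height 130 mm, along x. Stiff card 324 x 65 x 4 mm, 25 g. 0 = level over the opening, 1.57 = upright, 2.4 = folded out (stop). Starts at 0.65 to 1.1; stays where left (0.02 N m crease friction). Push its inner face outwards from just under the free edge, rising with the edge; a level push can jam while it lies low.
- flap_right (a joint): The same for the flap on the carton's -y side (hinge line at carton y = -105 mm); same size, same meaning of values, same start range.
- flap_left_edge (a point): Middle of the free long edge of the +y flap.
- flap_right_edge (a point): Middle of the free long edge of the -y flap.
- logger: White plastic transit logger, 70 x 130 mm, 26 mm high, fixed in the foam near one or the other end of the carton. Origin: centre of its underside, 60 mm above the bench; y along its long side, z up. On its top: dark display in the middle, stop button at y = +40 mm, start button at y = -45 mm.
- stop_top (a point): Centre of the top face of the stop button: the large round plain grey push button, 32 mm diameter, standing 14 mm above the logger's top face when released (its top then 100 mm above the bench, 30 mm below the carton's rim). Moves down with the button.
- stop_button (a joint): Travel (m) of the stop button, straight down: 0 = released, 0.010 = fully in. Spring return: about 1.8 N to start it moving, 7.8 N at full travel (600 N/m). It springs back when let go.
- start_top (a point): Centre of the top of the start button: small square button of the same grey, 12 x 12 mm, standing 3 mm above the logger's top face. Not to be pressed.
- start_button (a joint): Travel (m) of the start button, straight down: 0 = released, 0.003 = fully in.
- tube_box: Small white square storage box, 76 x 76 x 44 mm, 0.25 kg, loose on the foam bed near the end of the carton opposite to the logger. Origin: centre of its underside. A bystander.
- vial: Small amber glass jar, 30 mm diameter, 55 mm high, standing loose on the foam near the middle of the carton's length, between logger and white box. Origin: centre of its underside. A bystander.
- tube_rack: Yellow tube rack, 95 x 200 x 30 mm, lying on the bench beside the carton's +y side. Origin: centre of its underside. A bystander.
- well_plate: Clear well plate, 86 x 127 x 14.5 mm, on the bench beside the carton's -y side. Origin: centre of its underside. A bystander.
- cutter: Black box cutter, 155 mm long, 16 mm high, lying on the bench beyond the well plate on the carton's -y side. Origin: centre of its underside. A bystander.

How it is judged:
By the outcome, as a careful person would: the job done as asked, in the order asked, and still so for the second after the job is handed in, while the arm keeps its last pose, push and grip.
It also fails if it takes over 58 s, if anything falls off the work surface, if the arm or the gripper's body presses on something with over 40 N, if the wrist force passes 120 N, or if a joint passes its speed limit or range.

## Robot

A 6-joint arm with a two-finger parallel gripper is mounted at the origin on the work surface. World frame = base frame: x ahead of the robot, y to its left, z up, the work surface at z = 0. Lengths are in mm, angles in degrees, forces in N, time in s.
With the tool pointing down it reaches from about 375 to 925 mm from the base axis. Payload 5.7 kg.
Tool frame: the origin (TCP) lies midway between the tips of the shut fingers; the grasp point (between the pads) lies 19 mm behind it; z points along the fingers, y is the line along which they close (so a half turn about z gives the same grasp; the last joint's range is limited). The gripper opens to 88 mm and grips with 3 to 60 N. Pads are 20 mm wide; open, the fingers measure 115 mm over their backs; the gripper's body (75 mm by 178 mm) begins 61 mm behind the grasp point.
Start: joints at [-80.392, 20.558, 86.54, -0, 72.909, -6.595], TCP at [167.413, -576.138, 222.623] pointing down, gripper open.
Joint ranges: [-170.27, 170.27], [-57.76, 135], [12.27, 136.19], [-55.21, 235.2], [11.17, 155.16], [-170.74, 170.74]. Speed limits (degrees/s): [136.94, 136.94, 180, 180, 180, 180].

## Interface

Orientations are given as a 3x3 rotation matrix whose columns are the frame's x, y, z axes.
In Python, from plant import get_state, snapshot, camera_info, finish_job, boxes_of, silhouettes gives the robot as it stands.
- The arm moves only by the tool jog_arm, never from a script. Its argument "increments" is text: rows parted by semicolons, each of 7 numbers parted by spaces: the shift along the world's x, y, z as a fraction of full scale, then the turn, a rotation vector about the world's x, y, z as a fraction of full scale, then the gripper's target within -1 to 1 (fully open at 1, half-way at 0, shut at -1). A call has 1 to 10 rows; each row is the pose to reach, as a shift and turn from the pose commanded when the call began, turning the shorter way round; what a row does not reach only later rows make up. Full scale, the value 1, is 100 mm for a shift and 180 degrees for a turn. A row lasts 1/12 s, in which the tool goes at most 41.7 mm and 7.16 degrees, less where a joint would pass 70% of its speed; a pose out of reach is approached as far as the arm can. A call with a number of a shift or a turn outside -1 to 1 is refused whole. A call with a gripper value outside its range is refused whole. The fingers move at their own pace and stop on an object; "squeeze" is the grip in N (left out, the last holds). Time passes only in rows, so rows that repeat a pose let the fingers close. It gives the time, the measured TCP pose, the force, the opening and the grip force at its end, in the units of the state.
- get_state(): the state, without advancing time (a new reading comes with each control period).
- snapshot(name): name is "scene" or "side" or "wrist"; returns the picture (384x512x3 uint8, blue, green, red); there is no depth.
- camera_info(name): a dict with "intrinsics" (3x3 intrinsics, pixels), "R" (3x3) and "t" (3): a world point X has camera coordinates R X + t; the wrist camera has in their place "mount" (4x4, takes a point from camera to tool coordinates, whose origin is the TCP and whose axes are the flange's). Camera axes: x right, y down, z forward; pixel columns grow to the right and rows downward; lengths in mm; the calibration is good to about 2 mm. A picture is of the moment at which its call begins: read the wrist's pose just before it. camera_info takes no time and is no camera call.
- finish_job(): hands the job in; it is judged then, once.
Trained networks look in the newest picture that a camera, given by its name, has taken for a name from the list of things; names that differ only in an ending like _2 or _b are one class to them, and where a whole thing is asked for, a point or a joint stands for the part that bears it (a point fixed in the world has none). Each returns a list of dicts, best first, with "p" (0 to 1); they miss things now and then, are a little off and sometimes report something else, mostly with a low value. They report only what shows in the picture. A call takes as long as a camera call.
- boxes_of(camera, target): "box" ([centre column, centre row, width, height] as shares, 0 to 1, of the picture: columns of its width, rows of its height, round what is visible of it).
- silhouettes(camera, target): "pixels" (384x512 bool, what is visible of it) and "box" ([centre column, centre row, width, height] as shares, 0 to 1, of the picture: columns of its width, rows of its height, round what is visible of it).
The state is a dict: "time": time; "joint_pos": joint angles; "joint_velocities": joint speeds; "joint_efforts": joint torques, N m; "tcp_pos": TCP position; "tool_rot": TCP orientation; "force": force on the tool from outside, world axes, zero at the start; "torque": the same for the moment, N m; "grip_width": finger opening in mm; "gripper_force": force on a finger pad.
Only numpy, scipy, OpenCV 4.12 (cv2) and the standard library are available. Lean on these libraries where they do the work, as an engineer would, in place of code of your own. Each camera call takes 0.05 s, during which the arm holds its last target. There are 200 camera calls.

## Working session

There is one attempt and no reset: what is moved stays moved. The work goes in short steps, Python scripts to look and compute and a tool call to move; the robot and the scene stay as the last step left them, time stands still between calls to the robot, and variables do not carry over. Pictures are saved under pics/ and viewed, at most 10 in all, crops included, and the job is handed in when it is done.

Besides the shell and the picture viewer there is one more tool, called after "Request:" by a JSON object that holds its "op" and its "data". jog_arm: Moves the arm, as the interface text tells. Shift numbers are shares of 100 mm and turn numbers shares of 180 degrees, none past 1 either way. Its arguments: {"type":"object","properties":{"increments":{"type":"string"},"squeeze":{"type":"number"}},"required":["increments"]}

```bash
mkdir -p pics
cat > h.py <<'E'
import numpy as np, cv2
from plant import *
def ray(cam,uv):
    c=camera_info(cam);K=np.array(c["intrinsics"]);R=np.array(c["R"]);t=np.array(c["t"])
    d=R.T@np.linalg.inv(K)@np.array([uv[0],uv[1],1.]);return -R.T@t,d
def atz(cam,uv,z):
    o,d=ray(cam,uv);return o+d*(z-o[2])/d[2]
def proj(cam,X):
    c=camera_info(cam);p=np.array(c["R"])@np.asarray(X,float)+np.array(c["t"]);q=np.array(c["intrinsics"])@p;return q[:2]/q[2]
E
python3 - <<'E'
from h import *
a=snapshot("scene");b=snapshot("side")
cv2.imwrite("pics/sc.png",cv2.resize(a,(800,600)));cv2.imwrite("pics/sd.png",cv2.resize(b,(800,600)))
for c in("scene","side"):
  print(c,ray(c,(256,192)))
  for n in("carton","flap_left","flap_right","logger","stop_top","start_top","tube_box","vial","tube_rack","well_plate","cutter"):
    for r in silhouettes(c,n)[:2]:
      m=r["pixels"].astype(np.uint8);ys,xs=np.nonzero(m)
      if len(xs)<5:continue
      print(n,round(r["p"],2),[round(xs.mean()),round(ys.mean())],len(xs),cv2.boxPoints(cv2.minAreaRect(np.c_[xs,ys].astype(np.float32))).round().tolist())
E
```

```text
scene (array([1057.87915895,  611.7863836 , 1060.91186773]), array([-0.42792359, -0.46260646, -0.77671741]))
carton 0.87 [249, 206] 10511 [[170.0, 191.0], [294.0, 132.0], [333.0, 216.0], [209.0, 274.0]]
flap_left 0.73 [262, 209] 3049 [[202.0, 222.0], [313.0, 171.0], [324.0, 195.0], [213.0, 246.0]]
flap_right 0.6 [229, 169] 759 [[178.0, 186.0], [284.0, 143.0], [287.0, 151.0], [181.0, 194.0]]
logger 0.64 [239, 189] 154 [[235.0, 180.0], [243.0, 180.0], [243.0, 198.0], [235.0, 198.0]]
start_top 0.51 [269, 186] 228 [[255.0, 186.0], [278.0, 175.0], [283.0, 184.0], [260.0, 196.0]]
tube_box 0.86 [214, 211] 254 [[199.0, 213.0], [225.0, 200.0], [229.0, 209.0], [203.0, 222.0]]
tube_box 0.45 [232, 168] 677 [[179.0, 186.0], [284.0, 142.0], [287.0, 148.0], [182.0, 193.0]]
vial 0.72 [239, 189] 219 [[233.0, 179.0], [245.0, 179.0], [245.0, 199.0], [233.0, 199.0]]
tube_rack 0.95 [291, 289] 2859 [[248.0, 282.0], [323.0, 258.0], [335.0, 295.0], [260.0, 318.0]]
tube_rack 0.24 [230, 169] 668 [[179.0, 186.0], [283.0, 142.0], [286.0, 150.0], [182.0, 194.0]]
well_plate 0.69 [215, 165] 411 [[195.0, 166.0], [2
[... 961 characters left out ...]
, 175.0], [344.0, 204.0], [335.0, 213.0]]
start_top 0.17 [255, 210] 12715 [[161.0, 174.0], [247.0, 104.0], [349.0, 229.0], [263.0, 299.0]]
tube_box 0.9 [236, 178] 367 [[220.0, 170.0], [229.0, 160.0], [253.0, 184.0], [244.0, 194.0]]
vial 0.68 [269, 193] 243 [[263.0, 181.0], [274.0, 181.0], [274.0, 204.0], [263.0, 204.0]]
tube_rack 0.76 [159, 262] 3019 [[128.0, 233.0], [171.0, 220.0], [191.0, 289.0], [147.0, 302.0]]
tube_rack 0.63 [236, 178] 382 [[220.0, 170.0], [230.0, 161.0], [253.0, 184.0], [244.0, 194.0]]
well_plate 0.69 [326, 194] 567 [[304.0, 184.0], [314.0, 173.0], [347.0, 204.0], [337.0, 215.0]]
cutter 0.87 [340, 175] 383 [[318.0, 162.0], [324.0, 156.0], [360.0, 186.0], [355.0, 193.0]]
```

View pics/sc.png

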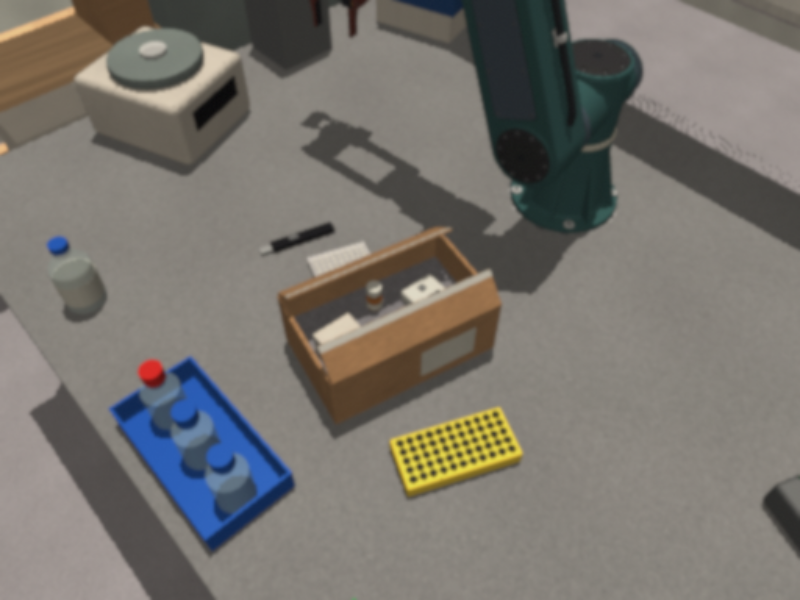

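View pics/sd.png

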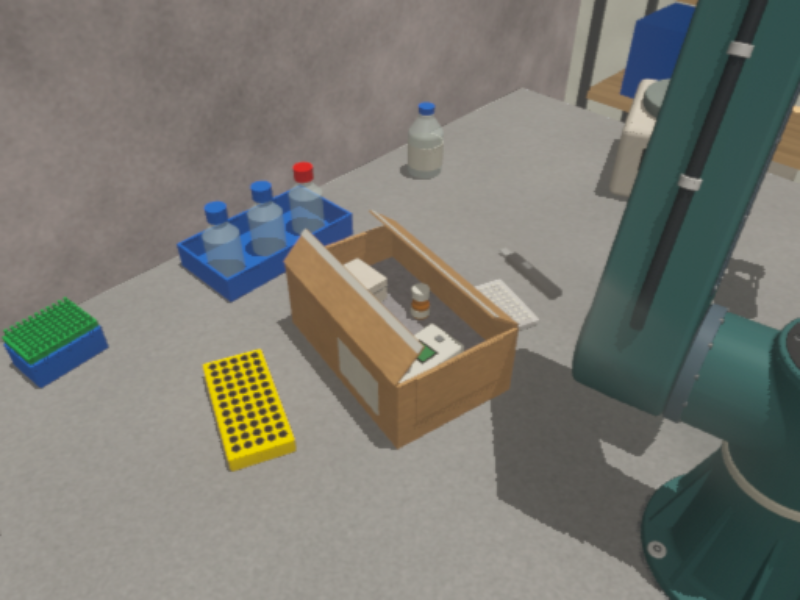

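The carton lies in front of the robot, with the rack on its +y side. The logger is at the near (robot) end: its small square button shows at about (440,338) in the side view and its display at (427,352). The stop button is hidden under the left flap. Next I'll fit the carton pose and the flap angles.

```bash
cat > fit.py <<'E'
from h import *
from scipy.optimize import least_squares
def pts(p):
    x,y,w,aL,aR=p;c,s=np.cos(w),np.sin(w)
    W=lambda a,b,z:np.array([x+c*a-s*b,y+s*a+c*b,z])
    P={}
    for sx in(1,-1):
        for sy in(1,-1):
            k=("+" if sx>0 else "-")+("+" if sy>0 else "-")
            P["b"+k]=W(165*sx,105*sy,0);P["r"+k]=W(165*sx,105*sy,130)
            a=aL if sy>0 else aR
            P["f"+k]=W(162*sx,sy*(105-65*np.cos(a)),130+65*np.sin(a))
    return P
obs=[("scene","b++",337,420),("scene","b-+",494,350),("scene","r++",323,377),("scene","r-+",499,303),
("side","b-+",398,447),("side","b--",510,385),("side","r--",516,323),
("scene","f++",318,347),("scene","f-+",490,273),("side","f++",305,233),("side","f-+",421,362),
("scene","f+-",282,293),("scene","f--",450,231),("side","f+-",373,212),("side","f--",503,325)]
def res(p):
    P=pts(p);return np.concatenate([proj(c,P[k])/.64-[u,v] for c,k,u,v in obs])
E
python3 - <<'E'
from fit import *
for z,c,u,v in[(0,"scene",337,420),(0,"scene",494,350),(0,"side",398,447),(0,"side",510,385)]:print(atz(c,np.array([u,v])*.64,z).round())
a=atz("scene",np.array([337,420])*.64,0);b=atz("scene",np.array([494,350])*.64,0)
w=np.arctan2(*(a-b)[1::-1]);m=(a+b)/2
r=least_squares(res,[m[0]+105*np.sin(w),m[1]-105*np.cos(w),w,.9,.9],loss="soft_l1",f_scale=4)
p=r.x;print(p.round(3));print(res(p).reshape(-1,2).round(1).tolist());np.save("p.npy",p)
P=pts(p)
out=[]
for c in("scene","side"):
    im=cv2.resize(snapshot(c),None,fx=3.5,fy=3.5,interpolation=3)
    q={k:tuple((proj(c,v)*3.5).astype(int)) for k,v in P.items()}
    for t in"br":
        for e in("++","+-"),("+-","--"),("--","-+"),("-+","++"):cv2.line(im,q[t+e[0]],q[t+e[1]],(0,0,255) if t=="b" else(255,0,0),1)
    for s in"+-":
        cv2.line(im,q["f+"+s],q["f-"+s],(0,255,0),1)
    out.append(im[350:1050,540:1240] if c=="scene" else im[350:1050,540:1240])
cv2.imwrite("pics/fit.png",cv2.resize(np.hstack(out),(800,400),interpolation=3))
for c,z in(("scene",None),("side",None)):
  print(c,atz(c,{"scene":(214,211),"side":(236,178)}[c],104).round(),atz(c,{"scene":(239,189),"side":(269,193)}[c],88).round())
print("disp/start",atz("side",(427*.64,352*.64),86).round(),atz("side",(440*.64,338*.64),89).round(),atz("scene",(422*.64,287*.64),88).round())
E
```

```text
[735. 104.   0.]
[425. 186.   0.]
[420. 174.   0.]
[377. -35.   0.]
[ 5.5605e+02  3.6895e+01 -2.3400e-01  9.5600e-01  6.7400e-01]
[[-3.8, 1.0], [-1.5, -4.3], [4.3, 3.5], [1.7, -1.0], [-1.1, 1.3], [-0.1, 4.5], [3.8, 5.0], [-1.9, -3.7], [0.3, -5.2], [0.4, -7.1], [-0.6, -17.0], [4.1, 2.5], [1.8, -2.7], [-1.7, -1.8], [-9.4, -6.6]]
scene [659.  14. 104.] [550.  -8.  88.]
side [635.  20. 104.] [547.  -9.  88.]
disp/start [464.  68.  86.] [468.  34.  89.] [471.  37.  88.]
```

View pics/fit.png

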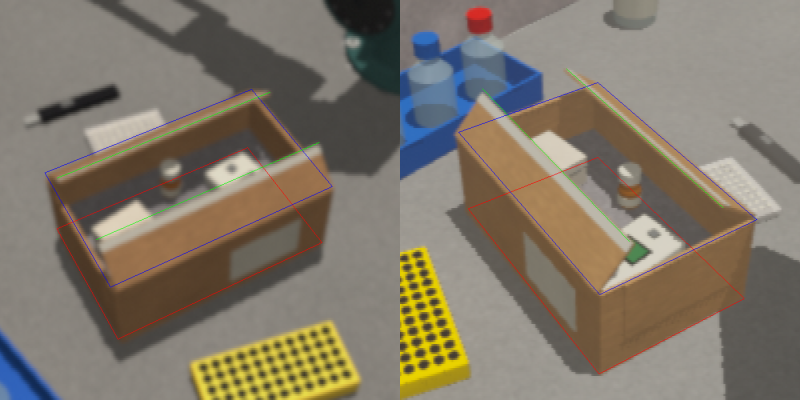

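Run:
```python
from h import *
from scipy.spatial.transform import Rotation as Ro
s=get_state();R=np.array(s["tool_rot"]);print(R.round(3),s["tcp_pos"],s["time"],s["grip_width"])
w=np.load("p.npy")[2]
ya=np.array([np.cos(w),np.sin(w),0])
for sg in(1,-1):
    y=sg*ya;z=np.array([0,0,-1.]);T=np.c_[np.cross(y,z),y,z]
    print(sg,Ro.from_matrix(T@R.T).as_rotvec()/np.pi)
```

```text
[[ 0.96   0.279 -0.   ]
 [ 0.279 -0.96   0.   ]
 [ 0.    -0.    -1.   ]] [ 167.39711029 -576.15991623  222.62743872] 1.3 87.86207057742429
1 [-1.50708983e-05 -1.35347719e-05  3.35538407e-01]
-1 [-1.55985788e-05  1.73689366e-05 -6.64461593e-01]
```

Request:
{"op": "jog_arm", "data": {"increments": "0.3 0.46 0.05 0 0 0.03 -1; 0.57 0.93 0.1 0 0 0.05 -1; 0.57 0.93 0.1 0 0 0.05 -1; 0.57 0.93 0.1 0 0 0.05 -1", "squeeze": 20}}

```text
time: 1.63
tcp_pos: [226.3, -478.4, 232.9]
tool_rot: [[0.904, 0.428, 0.001], [0.428, -0.904, 0.003], [0.002, -0.002, -1.0]]
force: [0.1, -0.2, 0.2]
grip_width: 65.0
gripper_force: 0.0
```

Request:
{"op": "jog_arm", "data": {"increments": "0.3 0.46 0 0 0 0.03 -1; 0.57 0.93 0 0 0 0.05 -1; 0.57 0.93 0 0 0 0.05 -1; 0.57 0.93 0 0 0 0.05 -1"}}

```text
time: 1.97
tcp_pos: [282.6, -386.2, 232.5]
tool_rot: [[0.826, 0.564, 0.0], [0.564, -0.826, 0.003], [0.002, -0.002, -1.0]]
force: [0.1, -0.1, 0.0]
grip_width: 38.0
gripper_force: 0.0
```

Request:
{"op": "jog_arm", "data": {"increments": "0.3 0.46 0 0 0 0.03 -1; 0.57 0.93 0 0 0 0.05 -1; 0.57 0.93 0 0 0 0.05 -1; 0.57 0.93 0 0 0 0.05 -1"}}

```text
time: 2.3
tcp_pos: [339.7, -294.5, 232.7]
tool_rot: [[0.727, 0.686, 0.001], [0.686, -0.727, 0.001], [0.001, -0.001, -1.0]]
force: [0.6, 0.1, -0.0]
grip_width: 11.1
gripper_force: 0.0
```

Request:
{"op": "jog_arm", "data": {"increments": "0.3 0.46 0 0 0 0.03 -1; 0.57 0.93 0 0 0 0.05 -1; 0.57 0.93 0 0 0 0.05 -1; 0.57 0.93 0 0 0 0.05 -1"}}

```text
time: 2.63
tcp_pos: [397.2, -202.5, 232.8]
tool_rot: [[0.611, 0.792, 0.001], [0.792, -0.611, 0.001], [0.001, 0.0, -1.0]]
force: [-0.2, -0.4, 0.1]
grip_width: 0.6
gripper_force: 0.0
```

Request:
{"op": "jog_arm", "data": {"increments": "0.3 0.46 0 0 0 0.03 -1; 0.57 0.93 0 0 0 0.05 -1; 0.57 0.93 0 0 0 0.05 -1; 0.57 0.93 0 0 0 0.05 -1"}}

```text
time: 2.97
tcp_pos: [454.9, -110.0, 232.8]
tool_rot: [[0.48, 0.877, 0.002], [0.877, -0.48, 0.0], [0.001, 0.002, -1.0]]
force: [-0.2, -0.1, 0.5]
grip_width: 0.6
gripper_force: 0.0
```

Request:
{"op": "jog_arm", "data": {"increments": "0.3 0.46 0 0 0 0.03 -1; 0.57 0.93 0 0 0 0.05 -1; 0.57 0.93 0 0 0 0.05 -1; 0.57 0.93 0 0 0 0.05 -1"}}

```text
time: 3.3
tcp_pos: [512.5, -17.2, 232.7]
tool_rot: [[0.337, 0.941, 0.002], [0.941, -0.337, 0.0], [0.001, 0.002, -1.0]]
force: [-0.0, -1.1, -0.7]
grip_width: 0.2
gripper_force: 0.0
```

Request:
{"op": "jog_arm", "data": {"increments": "0.3 0.46 0 0 0 0.03 -1; 0.52 0.93 0 0 0 0.035 -1; 0.52 0.93 0 0 0 0.035 -1; 0.52 0.93 -0.3 0 0 0.035 -1; 0.52 0.93 -0.6 0 0 0.035 -1; 0.52 0.93 -0.7 0 0 0.035 -1; 0.52 0.93 -0.7 0 0 0.035 -1"}}

```text
time: 3.88
tcp_pos: [559.3, 72.7, 159.8]
tool_rot: [[0.235, 0.972, -0.006], [0.972, -0.235, -0.001], [-0.002, -0.006, -1.0]]
force: [-0.1, -0.2, -0.0]
grip_width: 0.3
gripper_force: 0.0
```

Request:
{"op": "jog_arm", "data": {"increments": "0.01 0.05 0 0 0 0 -1; 0.02 0.1 0 0 0 0 -1; 0.035 0.15 0.01 0 0 0 -1; 0.045 0.19 0.03 0 0 0 -1; 0.06 0.24 0.05 0 0 0 -1; 0.07 0.29 0.06 0 0 0 -1; 0.08 0.34 0.07 0 0 0 -1; 0.09 0.39 0.08 0 0 0 -1"}}

```text
time: 4.55
tcp_pos: [570.6, 114.6, 171.0]
tool_rot: [[0.233, 0.972, 0.0], [0.972, -0.233, 0.0], [0.0, 0.0, -1.0]]
force: [0.5, -0.3, -0.2]
grip_width: 0.7
gripper_force: 0.3
```

Request:
{"op": "jog_arm", "data": {"increments": "0.01 0.05 0.01 0 0 0 -1; 0.02 0.1 0.01 0 0 0 -1; 0.035 0.15 0.01 0 0 0 -1; 0.045 0.2 0 0 0 0 -1; 0.06 0.25 -0.01 0 0 0 -1; 0.07 0.3 -0.03 0 0 0 -1; 0.08 0.35 -0.05 0 0 0 -1; 0.09 0.4 -0.08 0 0 0 -1; 0.1 0.43 -0.1 0 0 0 -1; 0.1 0.43 -0.1 0 0 0 -1"}}

```text
time: 5.38
tcp_pos: [580.2, 157.5, 159.9]
tool_rot: [[0.233, 0.972, -0.001], [0.972, -0.233, 0.0], [-0.0, -0.001, -1.0]]
force: [1.2, -0.5, -0.9]
grip_width: 0.4
gripper_force: 0.0
```

Run:
```python
from h import *
o=[cv2.resize(snapshot(c)[100:300,150:350],(400,400),interpolation=3) for c in("scene","side")]
cv2.imwrite("pics/l1.png",np.hstack(o))
```

```text
(no output)
```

View pics/l1.png

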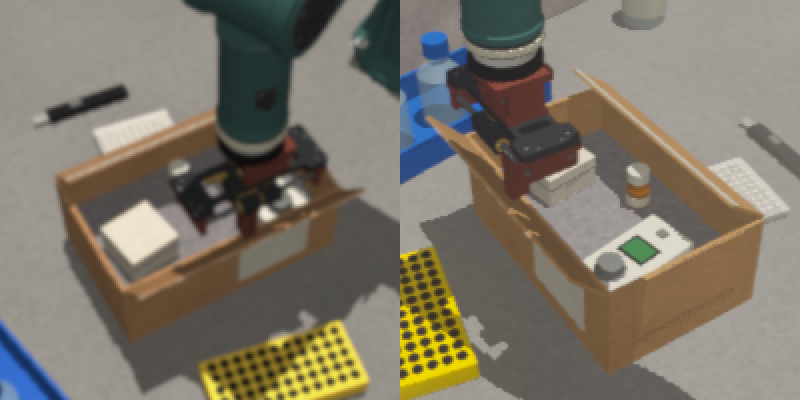

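The left flap is folded well out past upright. The round stop button now shows at side crop (610,264). Next is the right flap.

Request:
{"op": "jog_arm", "data": {"increments": "0 0 0.2 0 0 0 -1; -0.06 -0.25 0.25 0 0 0 -1; -0.12 -0.5 0.2 0 0 0 -1; -0.17 -0.73 0 0 0 0 -1; -0.17 -0.73 0 0 0 0 -1"}}

```text
time: 5.9
tcp_pos: [560.6, 80.4, 158.4]
tool_rot: [[0.235, 0.972, -0.005], [0.972, -0.235, -0.002], [-0.003, -0.004, -1.0]]
force: [-2.0, -1.0, -0.9]
grip_width: 0.4
gripper_force: 0.0
```

Request:
{"op": "jog_arm", "data": {"increments": "-0.08 -0.35 0 0 0 0 -1; -0.17 -0.7 -0.1 0 0 0 -1; -0.17 -0.72 -0.1 0 0 0 -1; -0.17 -0.72 -0.1 0 0 0 -1"}}

```text
time: 6.23
tcp_pos: [545.9, 10.7, 150.5]
tool_rot: [[0.237, 0.972, -0.001], [0.972, -0.237, 0.0], [0.0, -0.001, -1.0]]
force: [1.2, 0.5, 0.9]
grip_width: 0.5
gripper_force: 0.0
```

Run:
```python
from h import *
snapshot("side");snapshot("scene")
for c,n,z in(("side","stop_top",100),("scene","stop_top",100),("side","start_top",89),("side","logger",86),("scene","logger",86)):
    for r in silhouettes(c,n)[:2]:
        ys,xs=np.nonzero(r["pixels"]);print(c,n,round(r["p"],2),len(xs),xs.mean().round(1),ys.mean().round(1),atz(c,(xs.mean(),ys.mean()),z).round(1))
print(atz("side",(255,232),98).round())
```

```text
side stop_top 0.63 168 254.5 232.4 [469.3 124.3 100. ]
scene stop_top 0.59 732 268.2 222.7 [575.2 138.2 100. ]
scene stop_top 0.43 107 290.1 200.9 [480.8 125.6 100. ]
side start_top 0.37 550 325.7 193.8 [ 442.3 -103.6   89. ]
side logger 0.81 1029 268.7 225.7 [470.2  76.3  86. ]
side logger 0.36 204 268.5 193.5 [548.   -8.1  86. ]
[471. 121.  98.]
```

Request:
{"op": "jog_arm", "data": {"increments": "-0.015 -0.06 0 0 0 0 -1; -0.03 -0.12 0 0 0 0 -1; -0.04 -0.16 0.01 0 0 0 -1; -0.05 -0.2 0.04 0 0 0 -1; -0.06 -0.24 0.08 0 0 0 -1; -0.07 -0.29 0.11 0 0 0 -1; -0.08 -0.34 0.14 0 0 0 -1; -0.09 -0.39 0.17 0 0 0 -1; -0.1 -0.44 0.19 0 0 0 -1"}}

```text
time: 7.33
tcp_pos: [536.0, -32.9, 169.9]
tool_rot: [[0.234, 0.972, -0.001], [0.972, -0.234, -0.0], [-0.0, -0.0, -1.0]]
force: [-0.3, 0.5, -0.8]
grip_width: -0.2
gripper_force: 0.2
```

Request:
{"op": "jog_arm", "data": {"increments": "-0.015 -0.06 0.01 0 0 0 -1; -0.03 -0.12 0.02 0 0 0 -1; -0.04 -0.18 0.02 0 0 0 -1; -0.055 -0.24 0.01 0 0 0 -1; -0.07 -0.3 0 0 0 0 -1; -0.085 -0.36 -0.02 0 0 0 -1; -0.1 -0.42 -0.04 0 0 0 -1; -0.11 -0.47 -0.07 0 0 0 -1; -0.12 -0.5 -0.09 0 0 0 -1; -0.12 -0.51 -0.1 0 0 0 -1"}}

```text
time: 8.17
tcp_pos: [524.3, -82.9, 159.6]
tool_rot: [[0.234, 0.972, -0.0], [0.972, -0.234, 0.002], [0.002, -0.0, -1.0]]
force: [-1.7, 4.7, 10.6]
grip_width: 0.2
gripper_force: 5.6
```

Run:
```python
from h import *
o=[cv2.resize(snapshot(c)[100:300,150:350],(400,400),interpolation=3) for c in("scene","side")]
cv2.imwrite("pics/r1.png",np.hstack(o))
```

```text
(no output)
```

View pics/r1.png

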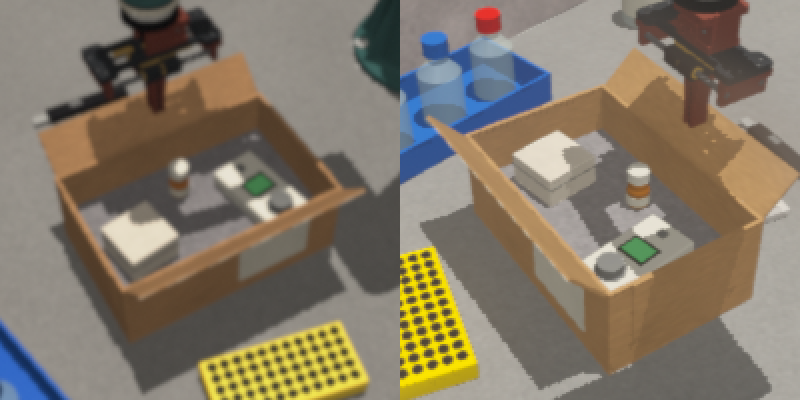

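Both flaps are folded out, and the stop button shows at scene (290,200) and side (255,232). I'll lift off, move towards the button and check it with the wrist camera.

Request:
{"op": "jog_arm", "data": {"increments": "0 0.05 0.3 0 0 0 -1; -0.05 0.2 0.5 0 0 0 -1; -0.15 0.5 0.6 0 0 0 -1; -0.22 0.8 0.6 0 0 0 -1; -0.22 0.8 0.6 0 0 0 -1"}}

```text
time: 8.68
tcp_pos: [500.8, 0.6, 220.2]
tool_rot: [[0.231, 0.973, -0.0], [0.973, -0.231, 0.002], [0.002, -0.001, -1.0]]
force: [-0.4, 0.1, 0.1]
grip_width: 0.7
gripper_force: 0.0
```

Request:
{"op": "jog_arm", "data": {"increments": "-0.1 0.35 0 0 0 0 -1; -0.22 0.65 0 0 0 0 -1; -0.22 0.65 0 0 0 0 -1; -0.22 0.65 0 0 0 0 -1; -0.22 0.65 0 0 0 0 -1"}}

```text
time: 9.1
tcp_pos: [480.7, 61.3, 219.5]
tool_rot: [[0.232, 0.973, 0.0], [0.973, -0.232, -0.001], [-0.001, 0.0, -1.0]]
force: [0.1, 0.3, 0.3]
grip_width: 0.4
gripper_force: 0.0
```

Run:
```python
from h import *
s=get_state();R=np.array(s["tool_rot"]);p=np.array(s["tcp_pos"]);print(p)
im=snapshot("wrist")
c=camera_info("wrist");M=np.array(c["mount"]);K=np.array(c["intrinsics"]);print(M.round(2))
def wz(u,v,z):
    d=R@M[:3,:3]@np.linalg.inv(K)@[u,v,1];o=p+R@M[:3,3];return o+d*(z-o[2])/d[2]
for n,z in(("stop_top",100),("start_top",89),("logger",86)):
    for r in silhouettes("wrist",n)[:2]:
        ys,xs=np.nonzero(r["pixels"]);print(n,round(r["p"],2),len(xs),xs.mean().round(),ys.mean().round(),wz(xs.mean(),ys.mean(),z).round(1))
T=M.copy()
def pw(X):
    q=M[:3,:3].T@(R.T@(np.array(X)-p)-M[:3,3]);q=K@q;return q[:2]/q[2]
print("tcp proj below at z100",pw([p[0],p[1],100]))
cv2.imwrite("pics/w1.png",im)
for c in("side","scene"):
    snapshot(c)
    for r in silhouettes(c,"stop_top")[:2]:
        ys,xs=np.nonzero(r["pixels"]);print(c,round(r["p"],2),len(xs),atz(c,(xs.mean(),ys.mean()),95).round(1))
```

```text
[480.70083362  61.31841807 219.49082319]
[[   0.     -0.96   -0.26   72.23]
 [   1.      0.     -0.     -1.53]
 [   0.     -0.26    0.96 -163.78]
 [   0.      0.      0.      1.  ]]
stop_top 0.59 1095 232.0 116.0 [472.9 120.7 100. ]
start_top 0.53 141 250.0 203.0 [468.3  35.4  89. ]
logger 0.59 9771 241.0 151.0 [471.6  87.   86. ]
tcp proj below at z100 [256.24325861 178.14729156]
```

View pics/w1.png

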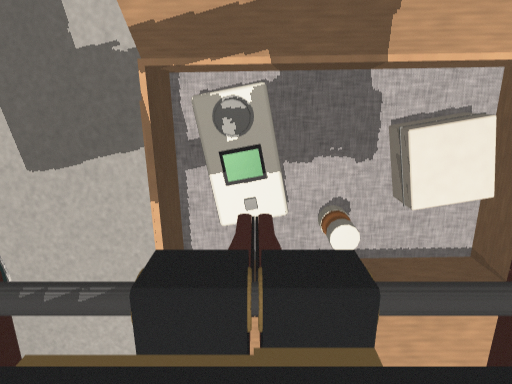

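Wrist view: the stop button is at (232,116), giving (473,120.7). The start button is 85 mm away from it, as it should be. I'll move over the stop button and descend.

Request:
{"op": "jog_arm", "data": {"increments": "-0.04 0.3 -0.1 0 0 0 -1; -0.08 0.59 -0.4 0 0 0 -1; -0.08 0.59 -0.7 0 0 0 -1; -0.08 0.59 -0.95 0 0 0 -1; -0.08 0.59 -1 0 0 0 -1; -0.08 0.59 -1 0 0 0 -1; -0.08 0.59 -1 0 0 0 -1"}}

```text
time: 10.08
tcp_pos: [473.0, 120.7, 120.2]
tool_rot: [[0.234, 0.972, 0.0], [0.972, -0.234, 0.0], [0.0, 0.0, -1.0]]
force: [1.2, 0.3, 0.5]
grip_width: 0.6
gripper_force: 0.0
```

Request:
{"op": "jog_arm", "data": {"increments": "0 0 -0.05 0 0 0 -1; 0 0 -0.1 0 0 0 -1; 0 0 -0.14 0 0 0 -1; 0 0 -0.18 0 0 0 -1; 0 0 -0.21 0 0 0 -1; 0 0 -0.24 0 0 0 -1; 0 0 -0.25 0 0 0 -1; 0 0 -0.25 0 0 0 -1; 0 0 -0.25 0 0 0 -1"}}

```text
time: 10.83
tcp_pos: [472.7, 120.8, 94.9]
tool_rot: [[0.233, 0.972, 0.0], [0.972, -0.233, -0.0], [-0.0, 0.0, -1.0]]
force: [-1.0, -1.1, 5.0]
grip_width: 0.1
gripper_force: 2.5
```

Request:
{"op": "jog_arm", "data": {"increments": "0 0 -0.015 0 0 0 -1; 0 0 -0.03 0 0 0 -1; 0 0 -0.04 0 0 0 -1; 0 0 -0.045 0 0 0 -1; 0 0 -0.045 0 0 0 -1; 0 0 -0.045 0 0 0 -1"}}

```text
time: 11.33
tcp_pos: [472.6, 120.8, 90.6]
tool_rot: [[0.233, 0.972, 0.0], [0.972, -0.233, -0.0], [-0.0, 0.0, -1.0]]
force: [-0.9, -1.6, 7.5]
grip_width: 0.5
gripper_force: 3.7
```

Request:
{"op": "jog_arm", "data": {"increments": "0 0 -0.003 0 0 0 -1; 0 0 -0.006 0 0 0 -1; 0 0 -0.006 0 0 0 -1; 0 0 -0.006 0 0 0 -1; 0 0 -0.006 0 0 0 -1"}}

```text
time: 11.75
tcp_pos: [472.7, 120.8, 90.3]
tool_rot: [[0.233, 0.972, 0.001], [0.972, -0.233, -0.0], [0.0, 0.001, -1.0]]
force: [-1.4, -0.9, 9.9]
grip_width: 0.6
gripper_force: 4.9
```

Request:
{"op": "jog_arm", "data": {"increments": "0 0 -0.003 0 0 0 -1; 0 0 -0.003 0 0 0 -1; 0 0 -0.003 0 0 0 -1; 0 0 -0.003 0 0 0 -1; 0 0 -0.003 0 0 0 -1; 0 0 -0.003 0 0 0 -1; 0 0 -0.003 0 0 0 -1; 0 0 -0.003 0 0 0 -1; 0 0 -0.003 0 0 0 -1; 0 0 -0.003 0 0 0 -1"}}

```text
time: 12.58
tcp_pos: [472.7, 120.8, 90.2]
tool_rot: [[0.233, 0.972, 0.001], [0.972, -0.233, -0.0], [0.0, 0.001, -1.0]]
force: [-1.9, -1.4, 12.4]
grip_width: 0.7
gripper_force: 6.4
```

Request:
{"op": "jog_arm", "data": {"increments": "0 0 0 0 0 0 -1; 0 0 0 0 0 0 -1; 0 0 0 0 0 0 -1; 0 0 0 0 0 0 -1; 0 0 0 0 0 0 -1; 0 0 0 0 0 0 -1; 0 0 0 0 0 0 -1; 0 0 0 0 0 0 -1; 0 0 0 0 0 0 -1; 0 0 0 0 0 0 -1"}}

```text
time: 13.42
tcp_pos: [472.7, 120.8, 90.2]
tool_rot: [[0.233, 0.972, 0.001], [0.972, -0.233, -0.0], [0.0, 0.001, -1.0]]
force: [-2.3, -1.3, 12.7]
grip_width: 0.6
gripper_force: 6.4
```

Request:
{"op": "jog_arm", "data": {"increments": "0 0 0 0 0 0 -1; 0 0 0 0 0 0 -1; 0 0 0 0 0 0 -1; 0 0 0 0 0 0 -1; 0 0 0 0 0 0 -1; 0 0 0 0 0 0 -1; 0 0 0 0 0 0 -1; 0 0 0 0 0 0 -1; 0 0 0 0 0 0 -1; 0 0 0 0 0 0 -1"}}

```text
time: 14.25
tcp_pos: [472.7, 120.8, 90.2]
tool_rot: [[0.233, 0.972, 0.001], [0.972, -0.233, -0.0], [0.0, 0.001, -1.0]]
force: [-2.2, -1.9, 13.3]
grip_width: 0.6
gripper_force: 6.4
```

Request:
{"op": "jog_arm", "data": {"increments": "0 0 0 0 0 0 -1; 0 0 0 0 0 0 -1; 0 0 0 0 0 0 -1; 0 0 0 0 0 0 -1; 0 0 0 0 0 0 -1; 0 0 0 0 0 0 -1; 0 0 0 0 0 0 -1; 0 0 0 0 0 0 -1; 0 0 0 0 0 0 -1; 0 0 0 0 0 0 -1"}}

```text
time: 15.08
tcp_pos: [472.7, 120.8, 90.2]
tool_rot: [[0.233, 0.972, 0.001], [0.972, -0.233, -0.0], [0.0, 0.001, -1.0]]
force: [-2.5, -2.0, 12.4]
grip_width: 0.2
gripper_force: 6.4
```

Request:
{"op": "jog_arm", "data": {"increments": "0 0 0 0 0 0 -1; 0 0 0 0 0 0 -1; 0 0 0 0 0 0 -1; 0 0 0 0 0 0 -1; 0 0 0 0 0 0 -1; 0 0 0 0 0 0 -1; 0 0 0 0 0 0 -1; 0 0 0 0 0 0 -1; 0 0 0 0 0 0 -1; 0 0 0 0 0 0 -1"}}

```text
time: 15.92
tcp_pos: [472.7, 120.8, 90.3]
tool_rot: [[0.233, 0.972, 0.001], [0.972, -0.233, -0.0], [0.0, 0.001, -1.0]]
force: [-2.5, -2.1, 13.1]
grip_width: 0.8
gripper_force: 6.4
```

Run:
```python
from h import *
o=[cv2.resize(snapshot(c)[100:300,150:350],(400,400),interpolation=3) for c in("scene","side")]
cv2.imwrite("pics/e.png",np.hstack(o))
```

```text
(no output)
```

View pics/e.png

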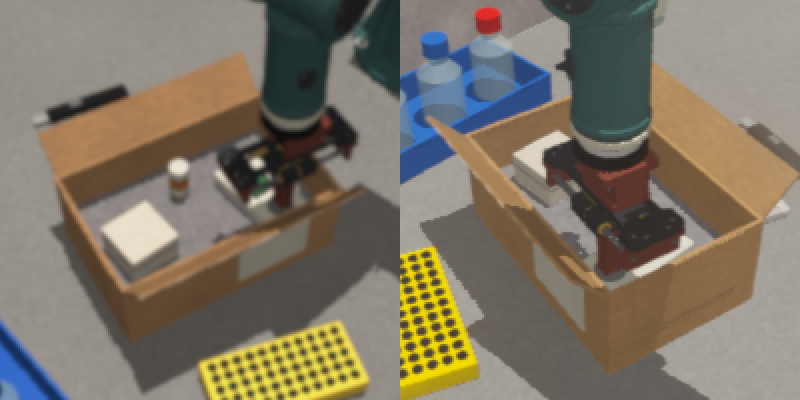

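Both flaps are still open, the other goods are where they were, and the button has been held at about 13 N for over 4 s. I'm handing in now.

```bash
python3 -c "
from plant import *
print(finish_job())"
```

```text
the job is handed in; nothing more can be done
None
```

The job is handed in: both flaps are folded out past upright, and the stop button was held fully in at about 13 N for over four seconds and is still pressed; the other goods stayed in place in the last pictures.

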